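# Set the cam clamp on a pressure test port

## Task

The clamp over the test port is too slack. Flip its red cam lever fully open, screw the black adjusting nut down (clockwise) so that the clamp will have the right tension, turning the nut only while the lever is open, then flip the lever fully closed so that the dial pointer rests in the green band. Leave the loose masses, ring and spanner around it where they are.

Things in the scene. Friction and masses are not known exactly. Their poses are not given: they have to be found in the camera images.
- lever (a joint): Red cam lever, rad. 0 = closed (level, pointing along the station's -y), 1.6 = open stop (upright). Opening lifts its grip in a circle about lever_pivot. From closed to open the cam lifts the plunger 3.9 mm. Over centre at 0.2 rad: under tension it pulls itself shut below that; closing takes a few newtons at the grip. It stays where it is left.
- lever_pivot (a point): Point on the lever's hinge axis, 142 mm above the table at first; it sinks with the crosshead as the nut is screwed down. Axes: z up, x the level hinge axis (roughly away from the robot); the closed lever points along -y. The nut's axis is 140 mm along +y from it.
- dial_center (a point): Centre of the force dial, 104 mm diameter, face up, tilted 20 degrees towards +x, 85 mm along +x from the lever's pivot. The station is fixed: white base 230 x 290 mm, 58 mm high, two posts and on them a level aluminium crosshead bar 250 x 36 mm (top 121 mm above the table, along y) that carries lever, nut, plunger and dial and sinks as the nut is screwed down.
- lever_grip (a point): Centre of the lever's red barrel grip: 28 mm diameter, 30 mm long, its length along the hinge axis (station x); 120 mm from lever_pivot. The arm that carries it is 14 mm wide. It can be pinched across its 30 mm length from above and turns between the pads while it is swung.
- nut_grip (a point): Centre, half-way up, of the black round adjusting nut: a knob 52 mm in diameter (56 mm over its thin seen-only ribs), 26 mm tall, about 147 mm above the table; the axis is vertical. An 18 mm stud ends 10 mm above the nut's top and can be straddled. It sinks as it is screwed down.
- nut (a joint): Adjusting nut, rad. Grows clockwise seen from above, screwing the crosshead down 1.9 mm per rad. Starts at 0 to 0.45, stop at 6.5. Friction 0.26 N m. The turn needed, 2 to 4 rad, varies with the unknown height of the part on the port. With the lever open the pointer leaves 0 when the nut is snug; each rad past that adds about 0.9 rad, and closing the lever adds about 1.4.
- gauge (a joint): Dial pointer showing clamping force, rad; turns clockwise as force grows, 0.7 rad per mm of squeeze of the sprung pad under the plunger (25 N per mm). 0 = no force. Yellow band 0 to 1.2 (slack), green band 1.2 to 1.8 (right), red band 1.8 to 3.0 (too tight).
- brass_mass_c (a point): Loose brass mass, 40 mm diameter, 24 mm tall, standing on the station's base on the robot's side; centre. To be left alone.
- centring_ring_c (a point): Loose aluminium ring, 40 mm diameter, 8 mm tall, lying on the station's base on the robot's side; centre. To be left alone.
- spanner_c (a point): Loose spanner 160 mm long lying on the table; to be left alone.
- steel_mass_c (a point): Loose steel mass 72 mm diameter, 54 mm tall, on the table; centre. To be left alone.
- steel_mass_small_c (a point): Loose steel mass 54 mm diameter, 46 mm tall, on the table; centre. To be left alone.

How it is judged:
By the outcome, as a careful person would: the job done as asked, in the order asked, and still so for the second after the job is handed in, with the robot touching nothing.
It also fails if it takes over 72 s, if anything falls off the work surface, if the arm or the gripper's body presses on something with over 40 N, if the wrist force passes 120 N, or if a joint passes its speed limit or range.

## Robot

A 6-joint arm with a two-finger parallel gripper is mounted at the origin on the work surface. World frame = base frame: x ahead of the robot, y to its left, z up, the work surface at z = 0. Lengths are in m, angles in rad, forces in N, time in s.
With the tool pointing down it reaches from about 0.25 to 0.725 m from the base axis. Payload 4 kg.
Tool frame: the origin (TCP) lies on the front face of the gripper's body, between the roots of the fingers; the fingertips stand 73 mm ahead of it and the grasp point (between the pads) lies 54 mm ahead of it; z points along the fingers, y is the direction in which the jaws open and shut (so a half turn about z gives the same grasp; the last joint's range is limited). The gripper opens to 85 mm and grips with 20 to 120 N. Pads are 22 mm wide; open, the fingers measure 114 mm over their backs; the gripper's body (76 mm by 85 mm) begins 54 mm behind the grasp point. The pads swing forward as they close: fully open they stand 13 mm farther back than shut.
Start: joints at [-1.299, 0.241, 0.005, 1.335, 0, 1.571], TCP at [0.134, -0.482, 0.304] pointing down, gripper open.
Joint ranges: [-2.72, 2.72], [-1.05, 1.87], [-1.09, 1.28], [-1.99, 2.15], [-1.42, 1.44], [-3.14, 3.14]. Speed limits (rad/s): [2.79, 2.79, 3.14, 3.14, 3.14, 3.14].

## Interface

Orientations are given as a unit quaternion [x, y, z, w].
In Python, from workcell import sensors, camera, order gives the robot as it stands. The module is installed in compiled form; this text tells all that it offers.
- The arm moves only by the shell command python3 -m inch 'ROWS'. ROWS is JSON, one flat list of numbers, 5 for each row, row after row: the opening, from -1 (shut) to 1 (fully open), then the shift along the tool's x, y, z in mm, then the turn about the tool's z in units of 6 degrees (1.0 is 6 degrees). A call has 1 to 8 rows; each row is the pose to reach, as a shift and turn from the pose commanded when the call began, along the tool's axes at that moment; what a row does not reach only later rows make up. A row lasts 1/10 s, in which the tool goes at most 50 mm and 8.59 degrees, less where a joint would pass 70% of its speed; a pose out of reach is approached as far as the arm can. A call with a gripper value outside its range is refused whole. The fingers move at their own pace and stop on an object; the grip force is fixed at half the most. Time passes only in rows, so rows that repeat a pose let the fingers close. It gives the time, the measured TCP pose, the force and the opening at its end, in the units of the state.
- sensors.get_obs(): the state, without advancing time (a new reading comes with each control period).
- camera(name): name is "side" or "top"; returns a dict with "pixels" (420x560x3 uint8, red, green, blue), "intrinsics" (3x3 intrinsics, pixels), "extrinsics" (4x4, takes a point from camera to world coordinates). Camera axes: x right, y down, z forward; pixel columns grow to the right and rows downward; lengths in m; the calibration is good to about 2 mm. A picture is of the moment at which its call begins. There is no depth.
- order.job_done(): hands the job in, once; it reports no verdict.
The state is a dict: "clock": time; "joint_pos": joint angles; "joint_vel": joint speeds; "tau": joint torques, N m; "eef_pos": TCP position; "tool_rot": TCP orientation; "ft_force": force on the tool from outside, world axes, zero at the start; "ft_torque": the same for the moment, N m; "grip_width": finger opening in m.
Only numpy, scipy, OpenCV 4.12 (cv2) and the standard library are available. Lean on these libraries where they do the work, as an engineer would, in place of code of your own. Each camera call takes 0.05 s, during which the arm holds its last target.

## Working session

There is one attempt and no reset: what is moved stays moved. The work goes in short steps, Python scripts to look and compute and a shell command to move; the robot and the scene stay as the last step left them, time stands still between calls to the robot, and variables do not carry over. Pictures are saved under pics/ and viewed, and the job is handed in when it is done.

```bash
mkdir -p pics; ls; python3 - <<'E'
from workcell import sensors, camera
import cv2
o=sensors.get_obs(); print(o)
for n in("side","top"):
    c=camera(n); cv2.imwrite(f"pics/{n}0.png",cv2.cvtColor(c["pixels"],cv2.COLOR_RGB2BGR)); print(n,c["intrinsics"],c["extrinsics"])
E
```

```text
pics
{'clock': 0.0, 'joint_pos': array([-1.29898652e+00,  2.41442516e-01,  3.70729642e-03,  1.33519896e+00,
        5.03965900e-07,  1.57083131e+00]), 'joint_vel': array([ 0.00175882, -0.00156836,  0.00047872, -0.00106641,  0.00032415,
        0.00103667]), 'tau': array([ 3.89609140e-04, -3.72319543e+01,  2.52406704e+01,  1.69164408e-02,
       -1.69884247e-04,  3.88213834e-06]), 'eef_pos': array([ 0.13410741, -0.48117568,  0.30299159]), 'tool_rot': array([ 9.90780938e-01,  1.35469517e-01, -1.44594082e-04, -1.05909911e-03]), 'ft_force': array([ 0.55747516,  0.26074361, -0.16396603]), 'ft_torque': array([-0.04152267,  0.04002407,  0.02030682]), 'grip_width': 0.0855087340546538}
side [[393.22435015   0.         277.13000993]
 [  0.         393.22435015 213.04335078]
 [  0.           0.           1.        ]] [[-0.7073361  -0.45494625  0.54101714 -0.08948214]
 [-0.70686333  0.45040493 -0.54541694  0.63408865]
 [ 0.00445861 -0.76821827 -0.64017248  0.85406891]
 [ 0.          0.          0.          1.        ]]
top [[466.61629841   0.         280.07487863]
 [  0.         466.61629841 214.01057959]
 [  0.           0.           1.        ]] [[ 0.02546236 -0.9798284   0.19821193  0.34723386]
 [-0.9996719  -0.02440453  0.00777832  0.02308993]
 [-0.00278415 -0.19834495 -0.98012832  1.20352367]
 [ 0.          0.          0.          1.        ]]
```

View pics/side0.png

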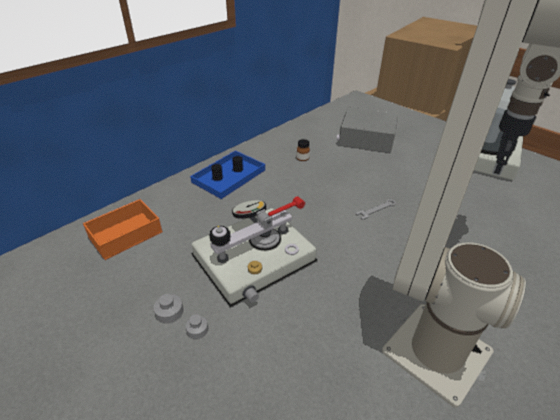

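View pics/top0.png

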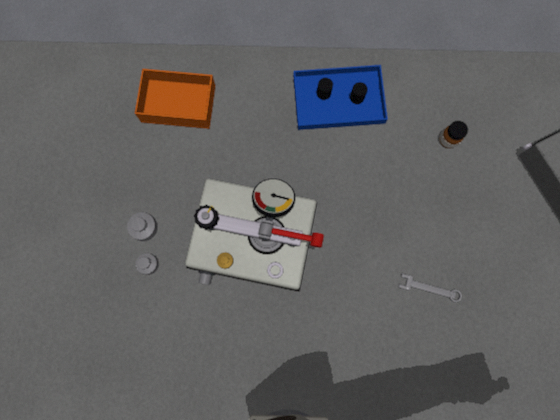

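```bash
cat > h.py <<'E'
import numpy as np,cv2
from workcell import sensors,camera
def snap(n,name,box=None,s=4):
    c=camera(n);im=cv2.cvtColor(c["pixels"],cv2.COLOR_RGB2BGR)
    if box:
        x0,y0,x1,y1=box;im=cv2.resize(im[y0:y1,x0:x1],None,fx=s,fy=s,interpolation=cv2.INTER_CUBIC)
    cv2.imwrite(f"pics/{name}.png",im);return c
K={"side":np.array([[393.22435015,0,277.13],[0,393.22435,213.04335],[0,0,1]]),"top":np.array([[466.61629841,0,280.07487863],[0,466.61629841,214.01057959],[0,0,1]])}
E={"side":np.array([[-0.7073361,-0.45494625,0.54101714,-0.08948214],[-0.70686333,0.45040493,-0.54541694,0.63408865],[0.00445861,-0.76821827,-0.64017248,0.85406891],[0,0,0,1]]),
"top":np.array([[0.02546236,-0.9798284,0.19821193,0.34723386],[-0.9996719,-0.02440453,0.00777832,0.02308993],[-0.00278415,-0.19834495,-0.98012832,1.20352367],[0,0,0,1]])}
def ray(n,u,v):
    d=E[n][:3,:3]@np.linalg.inv(K[n])@[u,v,1];return E[n][:3,3],d
def atz(n,u,v,z):
    o,d=ray(n,u,v);return o+d*(z-o[2])/d[2]
def proj(n,p):
    q=E[n][:3,:3].T@(np.array(p)-E[n][:3,3]);q=K[n]@q;return q[:2]/q[2]
def tri(uvs,uvt):
    A=[];b=[]
    for n,(u,v) in(("side",uvs),("top",uvt)):
        o,d=ray(n,u,v);d=d/np.linalg.norm(d);P=np.eye(3)-np.outer(d,d);A.append(P);b.append(P@o)
    return np.linalg.lstsq(np.vstack(A),np.hstack(b),rcond=None)[0]
E
python3 - <<'E'
from h import *
snap("top","t1",(180,170,340,290),5)
snap("side","s1",(185,180,325,300),5)
E
```

```text
(no output)
```

View pics/t1.png

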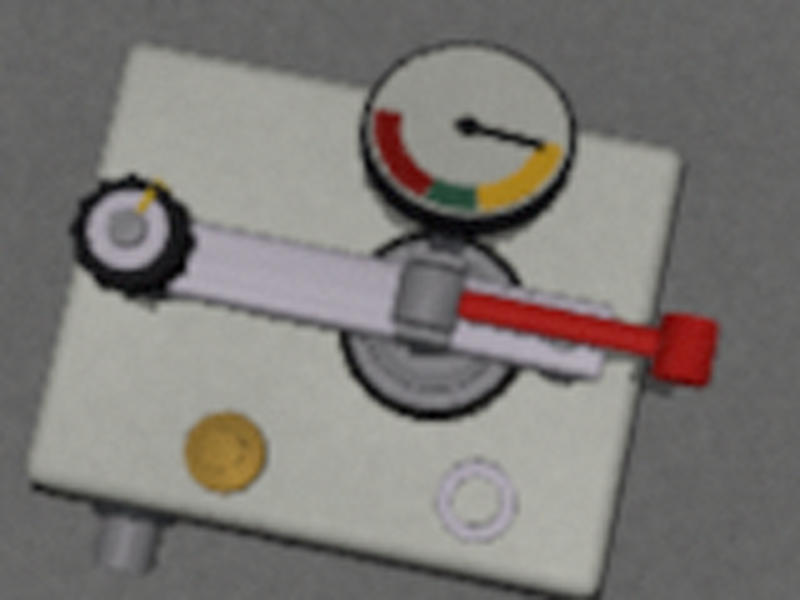

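View pics/s1.png

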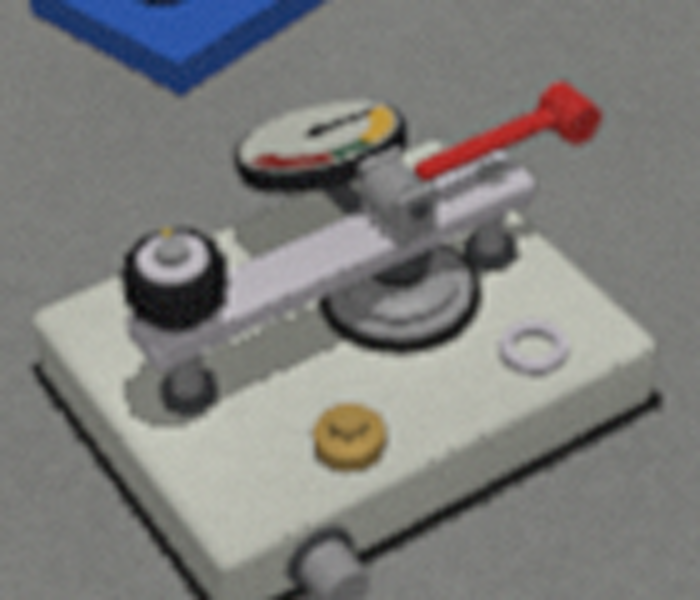

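```bash
python3 - <<'E'
from h import *
g=atz("top",317.2,239.6,.150); n=atz("top",205.2,215.7,.163)
print(g,n,"tri grip",tri((299.5,202.5),(317.2,240)),"tri studtop",tri((219.4,228.5),(205.3,215.4)))
d=g[:2]-n[:2];print(np.hypot(*d),np.arctan2(*(-d)[::-1])*57.3)
# base top edges z=.058
P=[atz("top",180+x/5,170+y/5,.058)for x,y in((135,47),(678,150),(600,590),(33,480))]
for i in range(4):
  e=P[(i+1)%4]-P[i];print(P[i],np.hypot(*e[:2]),np.degrees(np.arctan2(e[1],e[0])))
E
```

```text
[ 0.5029449  -0.05460037  0.15      ] [0.54949989 0.20149968 0.163     ] tri grip [ 0.50322488 -0.05572893  0.13901851] tri studtop [0.54969167 0.20089221 0.16909027]
0.26029713971321145 79.70289991729757
[0.66407163 0.22031755 0.058     ] 0.2806519520858889 -99.62935616620997
[ 0.61712588 -0.05638014  0.058     ] 0.2230026696958586 170.8239786912993
[ 0.39697695 -0.02081834  0.058     ] 0.28252509179399377 80.57758670988623
[0.44322967 0.25789497 0.058     ] 0.2240161466139421 -9.65669163152527
```

```bash
cat >> h.py <<'E'
from scipy.spatial.transform import Rotation as R
ex=np.array([np.cos(np.radians(-10)),np.sin(np.radians(-10)),0]);ey=np.array([-ex[1],ex[0],0])
N=np.array([.5495,.2012,0]);PIV=N-.14*ey
def go(p,yaw):
    """shift (tool axes, mm) and turn units to reach TCP p with tool-y at yaw deg"""
    o=sensors.get_obs();r=R.from_quat(o["tool_rot"]);m=r.as_matrix()
    cy=np.degrees(np.arctan2(m[1,1],m[0,1]));t=-(yaw-cy);t=(t+90)%180-90
    print("shift",np.round(m.T@(np.array(p)-o["eef_pos"])*1000,1),"turn",round(t/6,2),"(full alt %.2f)"%((t-180*np.sign(t))/6),"cy",round(cy,1),"j",np.round(o["joint_pos"],2),"t",round(o["clock"],2))
def lever(a,h=.142):
    return PIV+(-.12*np.cos(a))*ey+np.array([0,0,h+.12*np.sin(a)])
E
python3 - <<'E'
from h import *
print(lever(0),PIV)
p=lever(0);p[2]=.286;go(p,-10)
E
```

```text
[ 0.50435147 -0.05485002  0.142     ] [0.52518926 0.06332691 0.        ]
shift [ 471.1 -311.4   17.7] turn -10.74 (full alt 19.26) cy -74.4 j [-1.3   0.24  0.    1.34 -0.    1.57] t 0.2
```

```bash
python3 -m inch '[1,471,-311,17,-10.7,1,471,-311,17,-10.7,1,471,-311,17,-10.7,1,471,-311,17,-10.7,1,471,-311,17,-10.7,1,471,-311,17,-10.7,1,471,-311,17,-10.7,1,471,-311,17,-10.7]'
python3 - <<'E'
from h import *
p=lever(0);p[2]=.286;go(p,-10)
E
```

```text
clock: 1.0
eef_pos: [0.3974, -0.178, 0.2919]
tool_rot: [0.766, 0.643, 0.0, 0.0]
ft_force: [1.5, -0.7, 0.9]
grip_width: 0.0855
shift [139.9  84.    5.9] turn 0.0 (full alt -30.00) cy -10.0 j [-0.42  0.12 -0.18  1.27 -0.    1.32] t 1.0
```

```bash
python3 -m inch '[1,140,84,6,0,1,140,84,6,0,1,140,84,6,0,1,140,84,6,0,1,140,84,6,0]'
python3 - <<'E'
from h import *
p=lever(0);p[2]=.196;go(p,-10)
snap("top","t2",(180,150,340,270),5);snap("side","s2",(185,150,345,270),5)
E
```

```text
clock: 1.5
eef_pos: [0.5048, -0.0554, 0.2851]
tool_rot: [0.766, 0.643, -0.0, -0.0]
ft_force: [-0.3, -0.8, 0.4]
grip_width: 0.0855
shift [ 0.4 -0.4 89.1] turn -0.0 (full alt 30.00) cy -10.0 j [-0.11  0.27 -0.01  1.3  -0.    1.64] t 1.5
```

View pics/s2.png

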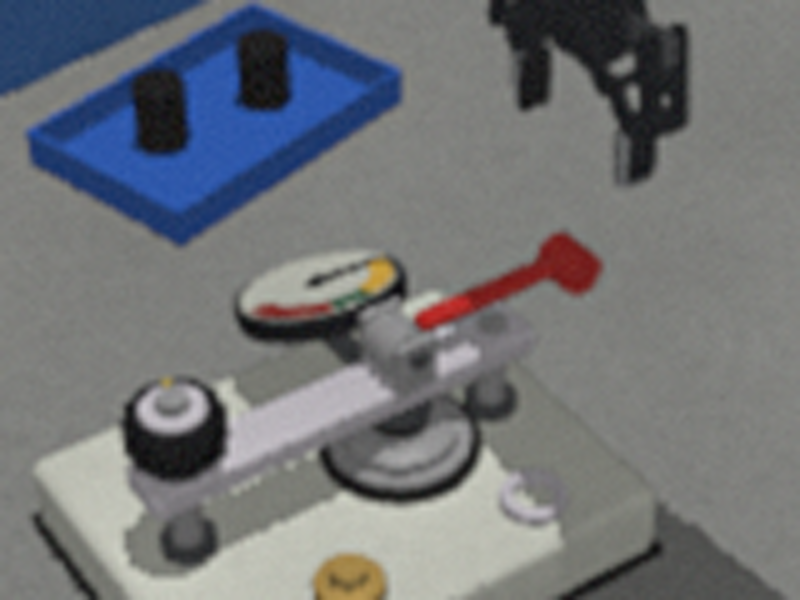

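View pics/t2.png

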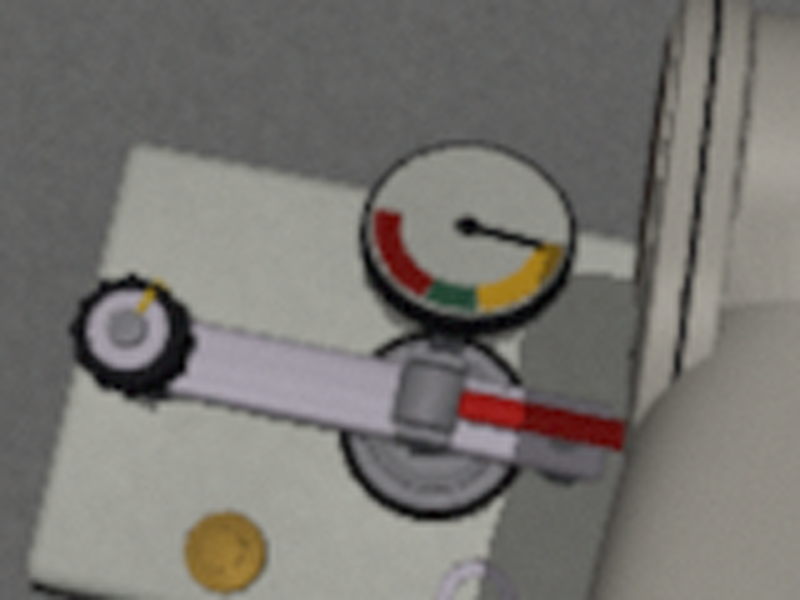

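```bash
python3 -m inch '[1,0,0,40,0,1,0,0,70,0,1,0,0,89,0,1,0,0,89,0,-1,0,0,89,0,-1,0,0,89,0,-1,0,0,89,0,-1,0,0,89,0]'
python3 -m inch '[-1,0,0,0,0,-1,0,0,0,0,-1,0,0,0,0,-1,0,0,0,0]'
python3 - <<'E'
from h import *
go(lever(0)+[0,0,.054],-10)
c=snap("side","s3",(185,150,345,270),5)
E
```

```text
clock: 2.4
eef_pos: [0.5045, -0.0572, 0.1981]
tool_rot: [0.767, 0.641, 0.001, 0.001]
ft_force: [-2.5, -1.0, 9.4]
grip_width: 0.0294
clock: 2.8
eef_pos: [0.5045, -0.0572, 0.1982]
tool_rot: [0.767, 0.641, 0.001, 0.001]
ft_force: [-2.0, -1.3, 7.1]
grip_width: 0.0289
shift [ 2.3 -0.5  2.2] turn -0.04 (full alt 29.96) cy -10.2 j [-0.11  0.33 -0.16  1.08 -0.    1.64] t 2.8
```

View pics/s3.png

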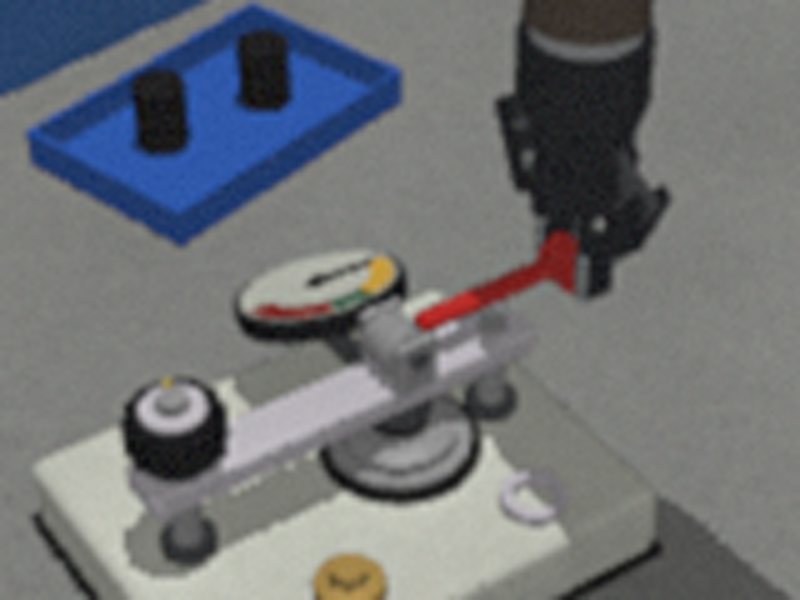

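```bash
python3 -m inch '[-1,2.4,0,-24,0,-1,9.5,0,-47,0,-1,21,0,-68,0,-1,36.4,0,-86,0,-1,55,0,-101,0,-1,76.5,0,-112,0,-1,99.6,0,-118,0,-1,123.5,0,-120,0]'
python3 -m inch '[-1,3,0,0,0,-1,4,0,1,0]'
python3 - <<'E'
from h import *
go(lever(1.6)+[0,0,.054],-10)
c=snap("side","s4",(185,120,345,240),5)
E
```

```text
clock: 3.65
eef_pos: [0.5261, 0.0631, 0.3182]
tool_rot: [0.768, 0.641, -0.001, 0.003]
ft_force: [1.4, -5.8, -0.9]
grip_width: 0.0289
clock: 3.85
eef_pos: [0.527, 0.068, 0.3181]
tool_rot: [0.767, 0.642, 0.0, 0.002]
ft_force: [-3.7, -4.0, 15.2]
grip_width: 0.0289
shift [-1.4 -1.   2.1] turn -0.02 (full alt 29.98) cy -10.1 j [ 0.13  0.3   0.12  1.39 -0.    1.88] t 3.85
```

View pics/s4.png

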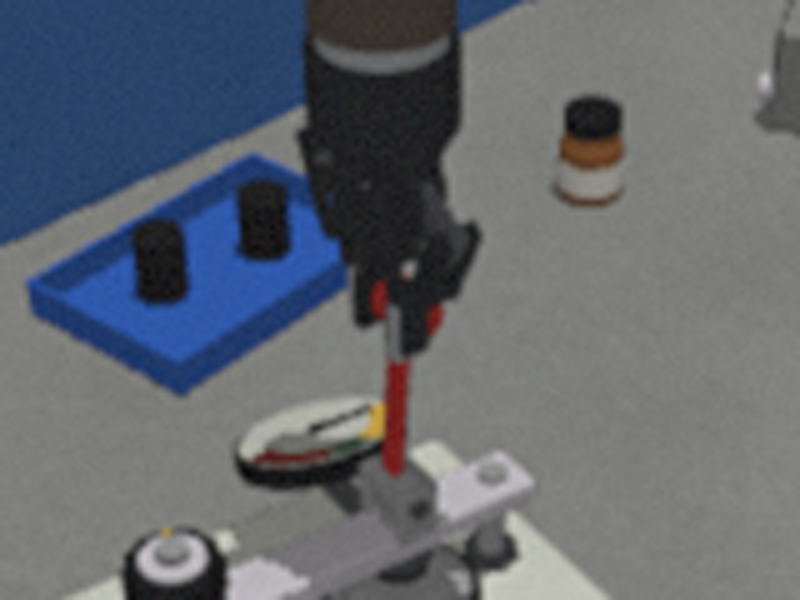

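```bash
python3 -m inch '[-1,2,0,0,0,-1,4,0,0,0,-1,4,0,0,0]'
python3 -m inch '[-1,0,0,0,0,1,-2,0,0,0,1,-2,0,0,0,1,-2,0,0,0,1,-2,0,-30,0,1,-2,0,-60,0]'
python3 - <<'E'
from h import *
go(N+[0,0,.290],80)
c=snap("side","s5",(185,120,345,240),5)
E
```

```text
clock: 4.2
eef_pos: [0.5276, 0.0712, 0.3179]
tool_rot: [0.767, 0.641, 0.0, 0.002]
ft_force: [-2.0, -3.1, 9.1]
grip_width: 0.0288
clock: 4.8
eef_pos: [0.5264, 0.0705, 0.375]
tool_rot: [0.767, 0.641, -0.002, -0.001]
ft_force: [1.0, 0.4, -0.2]
grip_width: 0.0853
shift [ 1.328e+02 -1.000e-01  8.490e+01] turn 14.96 (full alt -15.04) cy -10.2 j [0.13 0.29 0.25 1.54 0.   1.88] t 4.8
```

View pics/s5.png

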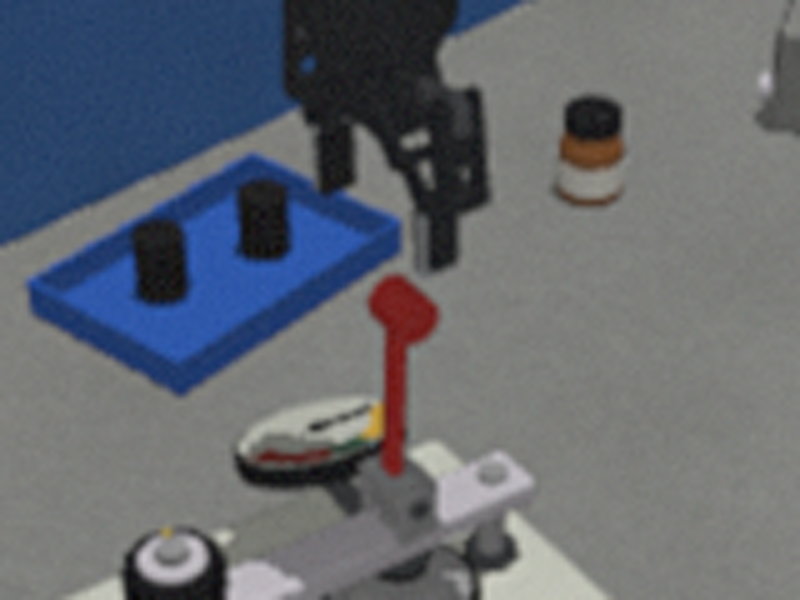

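```bash
python3 - <<'E'
from h import *
for a in(1.5,1.6,1.65):print(a,proj("side",lever(a)),proj("side",PIV+[0,0,.142]))
E
python3 -m inch '[1,45,0,0,-1.4,1,90,0,0,-2.8,1,133,0,20,-4.2,1,133,0,40,-5.6,1,133,0,40,-7,1,133,0,40,-8.4,1,133,0,40,-9.8,1,133,0,40,-10]'
python3 -m inch '[1,0,0,0,-10,1,0,0,0,-10,1,0,0,0,-10,1,0,0,0,-10,1,0,0,0,-10,1,0,0,0,-10,1,0,0,0,-10,1,0,0,0,-10]'
python3 -m inch '[1,0,0,0,-10,1,0,0,0,-10,1,0,0,0,-10,1,0,0,0,-10,1,0,0,0,-10,1,0,0,0,-10,1,0,0,0,-10]'
python3 -m inch '[1,0,0,0,-10,1,0,0,0,-10,1,0,0,0,-10,1,0,0,0,-10,1,0,0,0,-10,1,0,0,0,-10,1,0,0,0,-10,1,0,0,0,-10]'
python3 - <<'E'
from h import *
go(N+[0,0,.202],50)
c=snap("side","s6",(185,120,345,240),5)
c=snap("top","t6",(180,150,340,270),5)
E
```

```text
1.5 [266.78339083 180.59152857] [264.79239093 216.72923242]
1.6 [262.94717752 182.02702861] [264.79239093 216.72923242]
1.65 [261.01920977 182.8917444 ] [264.79239093 216.72923242]
clock: 5.65
eef_pos: [0.5505, 0.2016, 0.3352]
tool_rot: [0.343, 0.939, -0.0, -0.0]
ft_force: [0.8, 0.4, 0.1]
grip_width: 0.0852
clock: 6.45
eef_pos: [0.5506, 0.2014, 0.3356]
tool_rot: [-0.17, 0.985, 0.0, -0.0]
ft_force: [0.4, -1.1, 1.1]
grip_width: 0.0853
clock: 7.15
eef_pos: [0.5506, 0.2014, 0.3357]
tool_rot: [-0.642, 0.767, 0.0, -0.0]
ft_force: [-0.7, -0.0, -0.2]
grip_width: 0.0854
clock: 7.95
eef_pos: [0.5506, 0.2014, 0.3357]
tool_rot: [0.938, -0.346, -0.0, -0.0]
ft_force: [0.1, 0.3, -0.0]
grip_width: 0.0852
shift [ -0.7   0.8 133.7] turn -0.08 (full alt 29.92) cy -130.5 j [ 0.35  0.41  0.32  1.49  0.   -2.08] t 7.95
```

View pics/s6.png

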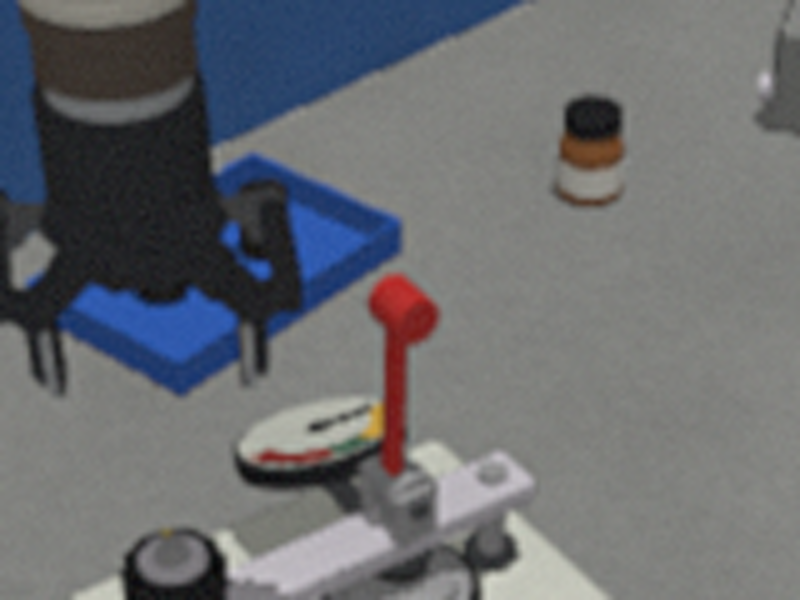

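View pics/t6.png

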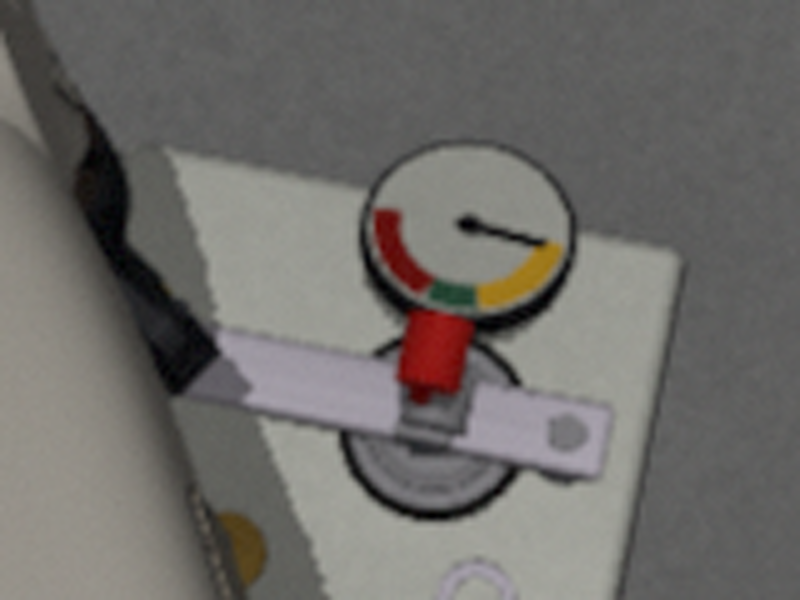

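```bash
python3 - <<'E'
from h import *
print("closed",proj("side",lever(0)),proj("top",lever(0)))
for a in(1.4,1.5,1.6):print(a,proj("side",lever(a)),proj("top",lever(a)), proj("top",PIV+[0,0,.142]))
c=snap("side","s7",(240,160,290,235),8)
c=snap("top","t7",(245,195,305,250),10)
E
```

```text
closed [298.8809108  201.63783696] [317.05263608 239.49955697]
1.4 [270.55506355 179.55663193] [273.71374444 221.65034636] [265.8783324  229.27519672]
1.5 [266.78339083 180.59152857] [268.02346761 220.39223603] [265.8783324  229.27519672]
1.6 [262.94717752 182.02702861] [262.30524091 219.23289261] [265.8783324  229.27519672]
```

View pics/s7.png

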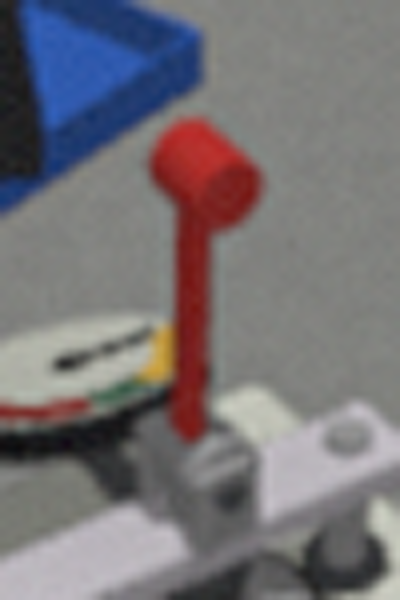

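View pics/t7.png

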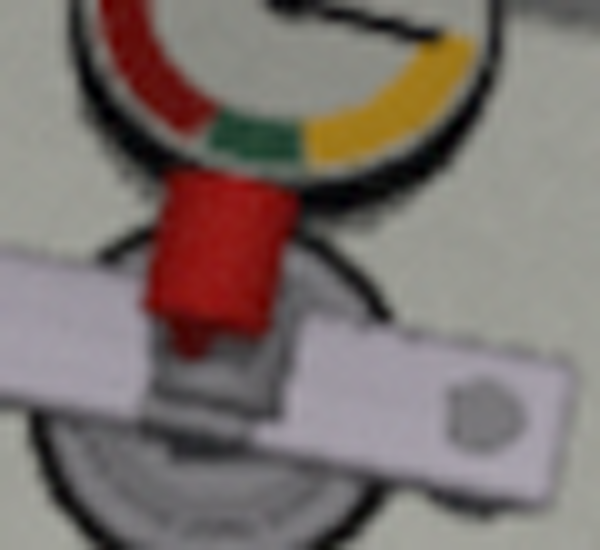

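```bash
python3 - <<'E'
from h import *
go(PIV-.065*ey+[0,0,.380],80)
E
```

```text
shift [103.1 177.6 -44.2] turn -5.07 (full alt 24.93) cy -130.4 j [ 0.35  0.41  0.32  1.49  0.   -2.09] t 8.15
```

```bash
python3 -m inch '[0,0,0,-44,-1,-1,25,44,-44,-2,-1,50,88,-44,-3,-1,75,132,-44,-4,-1,103,178,-44,-5,-1,103,178,-44,-5]'
python3 - <<'E'
from h import *
go(PIV-.065*ey+[0,0,.318],80)
E
```

```text
clock: 8.75
eef_pos: [0.5132, -0.0056, 0.3804]
tool_rot: [0.996, -0.093, 0.0, 0.001]
ft_force: [0.6, 0.8, -0.6]
grip_width: 0.0001
shift [-0.3 -5.1 62.4] turn -0.11 (full alt 29.89) cy -100.7 j [-0.01  0.25  0.21  1.53 -0.   -2.97] t 8.75
```

```bash
python3 -m inch '[-1,0,0,40,0,-1,0,0,62,0,-1,0,-10,62,0,-1,0,-20,62,0,-1,0,-25,62,0,-1,0,-30,62,0]'
python3 -m inch '[-1,0,-3,0,0,-1,0,-6,0,0]'
python3 -m inch '[-1,0,-3,0,0,-1,0,-3,0,0]'
python3 - <<'E'
from h import *
go(PIV-.025*ey+[0,0,.318],80)
c=snap("side","s8",(225,145,305,235),8)
E
```

```text
clock: 9.35
eef_pos: [0.5205, 0.0298, 0.3195]
tool_rot: [0.996, -0.089, 0.002, -0.0]
ft_force: [-0.6, 0.3, 0.5]
grip_width: -0.0001
clock: 9.55
eef_pos: [0.521, 0.0347, 0.3186]
tool_rot: [0.996, -0.089, 0.001, 0.0]
ft_force: [0.1, -1.2, 1.3]
grip_width: -0.0001
clock: 9.75
eef_pos: [0.5213, 0.0376, 0.318]
tool_rot: [0.996, -0.089, 0.0, -0.0]
ft_force: [-0.5, 0.4, 0.1]
grip_width: 0.0
shift [-0.7 -1.   0. ] turn -0.04 (full alt 29.96) cy -100.2 j [ 0.07  0.28  0.09  1.38  0.   -2.89] t 9.75
```

View pics/s8.png

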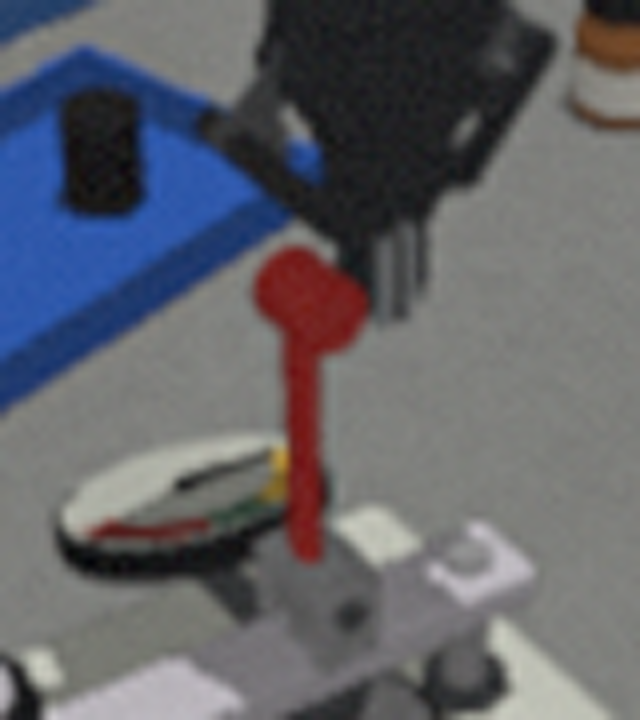

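```bash
python3 -m inch '[-1,0,-2,0,0,-1,0,-4,0,0]'
python3 -m inch '[-1,0,-3,0,0,-1,0,-3,0,0]'
python3 -m inch '[-1,0,-3,0,0,-1,0,-3,0,0]'
python3 - <<'E'
from h import *
c=snap("side","s9",(225,145,305,235),8)
E
```

```text
clock: 10.0
eef_pos: [0.5219, 0.0411, 0.3178]
tool_rot: [0.996, -0.089, -0.0, 0.0]
ft_force: [-0.9, -1.6, 1.3]
grip_width: 0.0001
clock: 10.2
eef_pos: [0.522, 0.0418, 0.3179]
tool_rot: [0.996, -0.09, -0.0, 0.003]
ft_force: [-1.5, -9.6, 1.7]
grip_width: 0.0002
clock: 10.4
eef_pos: [0.522, 0.0424, 0.318]
tool_rot: [0.996, -0.091, -0.0, 0.006]
ft_force: [-4.0, -16.6, 4.3]
grip_width: -0.0
```

View pics/s9.png

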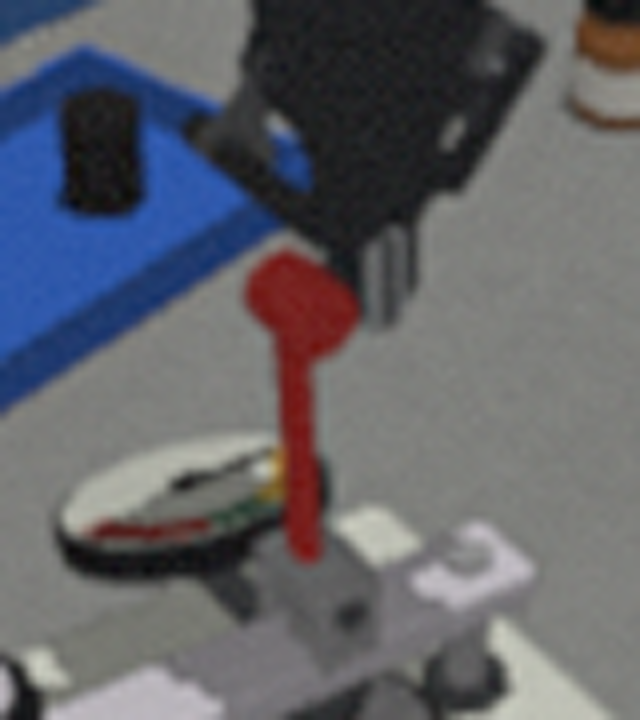

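```bash
python3 -m inch '[-1,0,12,0,0,-1,0,40,-10,0,-1,0,40,-55,0,-1,0,40,-70,0,0,0,20,-70,0]'
python3 - <<'E'
from h import *
go(N+[0,0,.340],80)
E
```

```text
clock: 10.95
eef_pos: [0.5203, 0.0262, 0.3913]
tool_rot: [0.996, -0.091, 0.003, -0.001]
ft_force: [0.2, -0.0, 0.7]
grip_width: 0.0135
shift [  -3.3 -177.3   51.6] turn -0.07 (full alt 29.93) cy -100.4 j [ 0.05  0.26  0.26  1.56  0.   -2.91] t 10.95
```

```bash
python3 -m inch '[0,0,-48,0,0,1,-3,-96,0,0,1,-3,-144,0,0,1,-3,-177,10,0,1,-3,-177,52,0,1,-3,-177,52,0,1,-3,-177,52,0]'
python3 - <<'E'
from h import *
go(N+[0,0,.202],80)
c=snap("side","s10",(185,120,305,240),6)
E
```

```text
clock: 11.65
eef_pos: [0.5474, 0.2021, 0.3353]
tool_rot: [0.996, -0.089, -0.001, 0.0]
ft_force: [0.1, 0.7, 0.8]
grip_width: 0.0851
shift [  2.5   0.4 133.3] turn -0.04 (full alt 29.96) cy -100.2 j [ 0.35  0.4   0.32  1.48  0.   -2.61] t 11.65
```

View pics/s10.png

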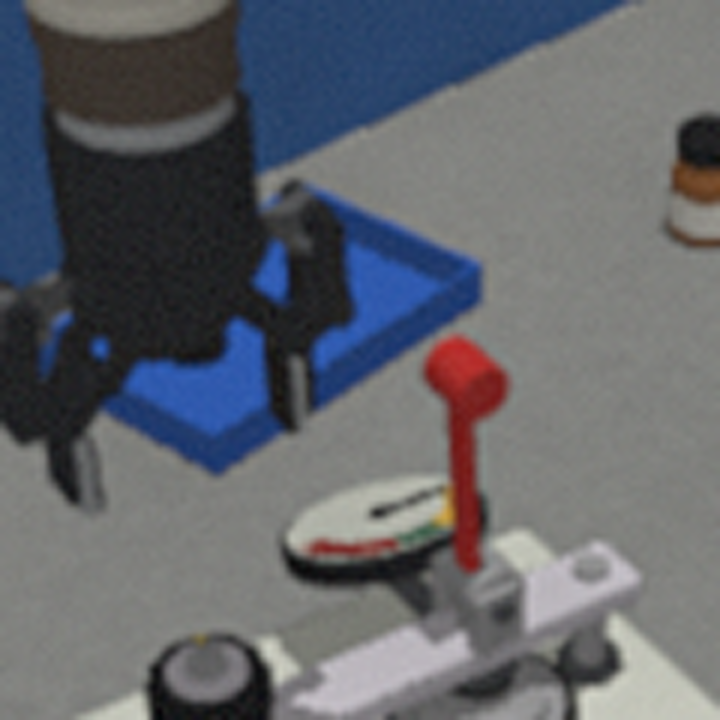

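```bash
python3 -m inch '[1,2.5,0,45,0,1,2.5,0.4,90,0,1,2.5,0.4,115,0,1,2.5,0.4,132,0,1,2.5,0.4,132,0]'
python3 - <<'E'
from h import *
go(N+[0,0,.202],80)
c=snap("side","s11",(185,150,285,270),6)
E
```

```text
clock: 12.2
eef_pos: [0.5511, 0.2006, 0.2042]
tool_rot: [0.996, -0.09, 0.0, -0.0]
ft_force: [0.1, 0.4, -0.2]
grip_width: 0.0854
shift [-1.6 -0.3  2.2] turn -0.05 (full alt 29.95) cy -100.3 j [ 0.35  0.47  0.07  1.17  0.   -2.61] t 12.2
```

View pics/s11.png

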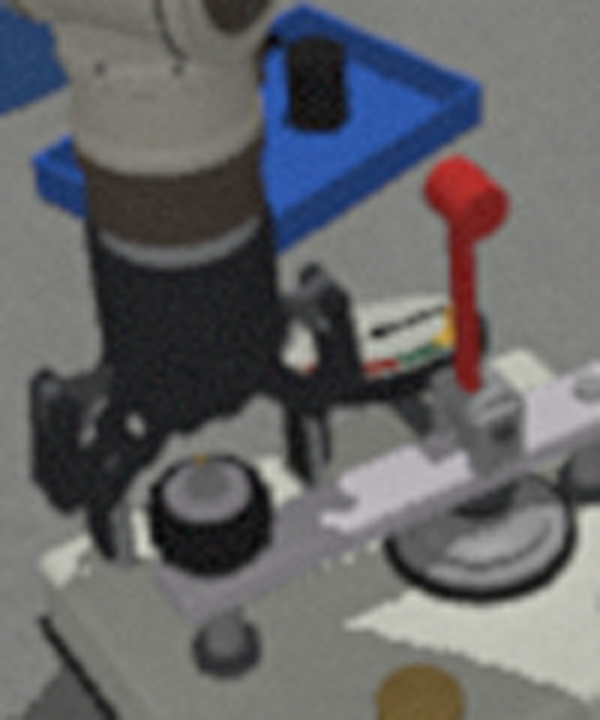

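```bash
python3 -m inch '[1,-1,0,1,0,-1,-1,0,1,0,-1,-1,0,1,0,-1,-1,0,1,0,-1,-1,0,1,0,-1,-1,0,1,0]'
python3 - <<'E'
from h import *
o=sensors.get_obs();print(o["ft_torque"],o["grip_width"])
E
```

```text
clock: 12.85
eef_pos: [0.5501, 0.2025, 0.2049]
tool_rot: [0.996, -0.089, 0.001, -0.001]
ft_force: [-0.7, 1.4, 6.9]
grip_width: 0.0507
[ 0.42717983  0.15323766 -0.07335091] 0.05068904291036569
```

```bash
python3 -m inch '[-1,0,0,0.2,1.2,-1,0,0,0.5,2.4,-1,0,0,0.7,3.6,-1,0,0,1,4.8,-1,0,0,1.2,6,-1,0,0,1.5,7.2,-1,0,0,1.8,8.4,-1,0,0,2,9.6]'
python3 - <<'E'
from h import *
o=sensors.get_obs();print(o["ft_torque"],o["grip_width"],o["joint_pos"][5])
c=snap("top","t12",(180,150,340,270),5)
c=snap("side","s12",(185,150,285,270),6)
E
```

```text
clock: 13.65
eef_pos: [0.5507, 0.2032, 0.203]
tool_rot: [0.829, -0.559, 0.001, -0.003]
ft_force: [0.9, 3.3, 4.2]
grip_width: 0.0504
[ 0.69626054 -0.22189821  0.22087325] 0.05038448676016848 -1.6016877545933554
```

View pics/t12.png

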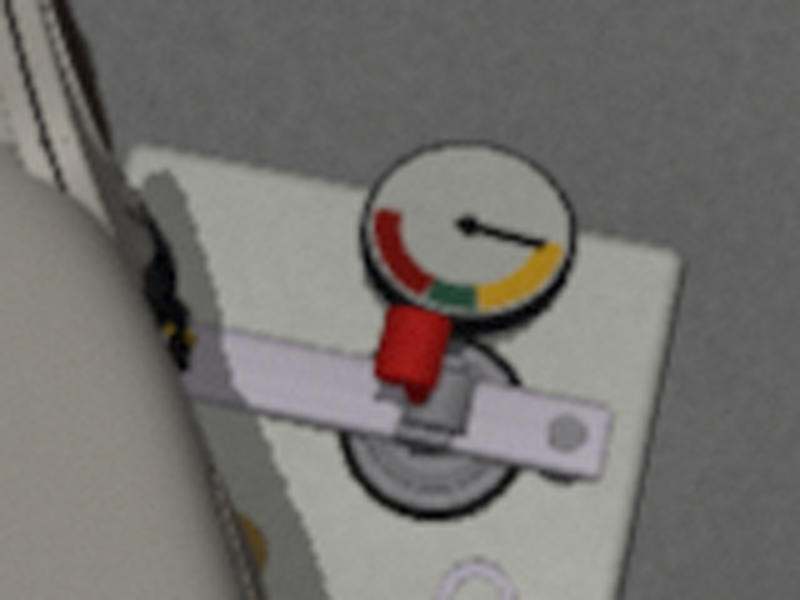

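View pics/s12.png

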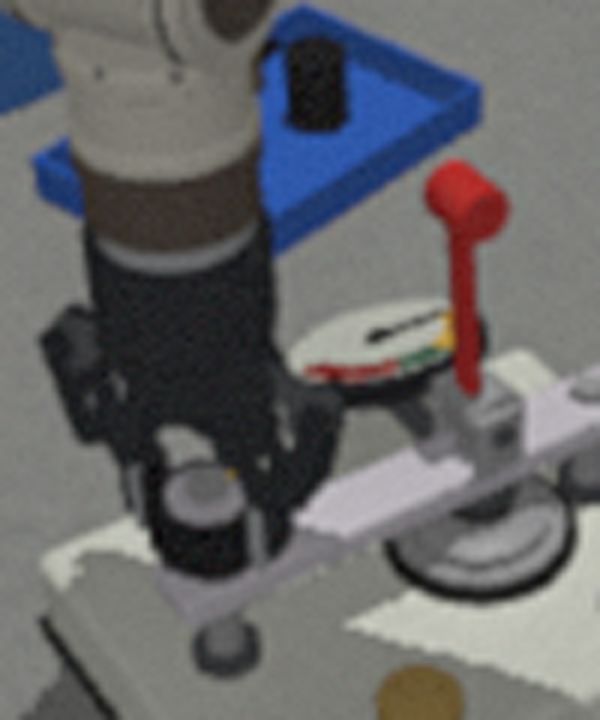

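```bash
cat >> h.py <<'E'
def gauge(name=None,dz=0):
    c=camera("top");im=cv2.cvtColor(c["pixels"],cv2.COLOR_RGB2BGR)
    if name: cv2.imwrite(f"pics/{name}.png",cv2.resize(im[165:225,243:303],None,fx=10,fy=10,interpolation=cv2.INTER_CUBIC))
    nrm=np.array([0,0,1])*np.cos(np.radians(20))+ex*np.sin(np.radians(20))
    e1=np.cross(ey,nrm)   # in-plane, towards +x
    S=10;W=2*52*5
    C=HUB+np.array([0,0,-dz])
    H=[];pts=[(-40,-40),(40,-40),(40,40),(-40,40)]  # (u along -ey, v along -e1) mm
    src=np.float32([proj("top",C+(-ey*u-e1*v)/1000) for u,v in pts])
    dst=np.float32([(200+u*5,200+v*5) for u,v in pts])
    rec=cv2.warpPerspective(im,cv2.getPerspectiveTransform(src,dst),(400,400),flags=cv2.INTER_CUBIC)
    if name: cv2.imwrite(f"pics/{name}r.png",rec)
    g=rec.max(axis=2).astype(float)
    v,u=np.mgrid[:400,:400];r=np.hypot(u-200,v-200)/5;th=np.arctan2(v-200,u-200)
    m=(r>10)&(r<30);w=np.clip(110-g,0,None)*m
    s=(w*np.exp(1j*th)).sum();return np.angle(s),w.sum()
HUB=None
E
python3 - <<'E'
import h;from h import *
for z in(.14,.15,.16):
    p=atz("top",273.6,195,z);print(z,p,(p-PIV)@ex,(p-PIV)@ey,proj("side",p))
E
```

```text
0.14 [0.60739886 0.04786617 0.14      ] 0.08364538885841824 -0.0009503108908661354 [249.2766173  201.96107439]
0.15 [0.60495261 0.04763321 0.15      ] 0.08127675175396493 -0.0016045230679153123 [249.7573494  199.59809252]
0.16 [0.60250635 0.04740024 0.16      ] 0.07890811464951152 -0.0022587352449645205 [250.24449704 197.20357577]
```

```bash
sed -i 's/^HUB=None/HUB=atz("top",273.6,195,.135)/' h.py; python3 - <<'E'
from h import *
print(gauge("g1"))
E
```

```text
(np.float64(0.050483737498294975), np.float64(169800.0))
```

View pics/g1r.png

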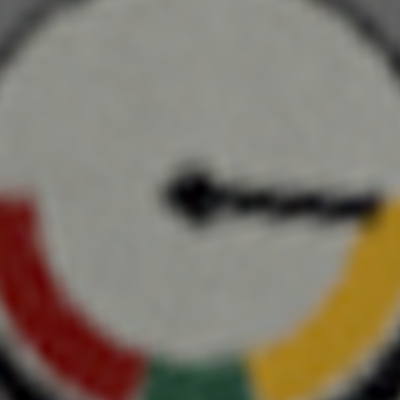

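```bash
python3 - <<'E'
s=open('h.py').read()
s=s.replace('''    s=(w*np.exp(1j*th)).sum();return np.angle(s),w.sum()''','''    m=(r<36);w=np.clip(90-g,0,None)*m
    W=w.sum();mu=np.array([(w*u).sum(),(w*v).sum()])/W
    cuv=(w*(u-mu[0])*(v-mu[1])).sum();cuu=(w*(u-mu[0])**2).sum();cvv=(w*(v-mu[1])**2).sum()
    a=.5*np.arctan2(2*cuv,cuu-cvv)
    if np.cos(a)*(mu[0]-190)+np.sin(a)*(mu[1]-195)<0:a+=np.pi
    return round(float(a),3),W''')
s=s.replace('''def gauge(name=None,dz=0):
    c=camera("top");im=''','''def gauge(name=None,dz=0,im=None):
    if im is None:
      c=camera("top");im=''')
open('h.py','w').write(s)
E
python3 - <<'E'
from h import *
print(gauge(im=cv2.imread("pics/top0.png")),gauge(),gauge(),gauge())
E
```

```text
(-0.054, np.float64(271158.0)) (-0.146, np.float64(293690.0)) (-0.13, np.float64(295363.0)) (-0.155, np.float64(293290.0))
```

```bash
sed -i 's/m=(r<36);w=np.clip(90-g,0,None)\*m/m=(np.hypot(u-190,v-194)<150);w=np.clip(80-g,0,None)*m/' h.py; python3 - <<'E'
from h import *
print(gauge(im=cv2.imread("pics/top0.png")),gauge(),gauge(),gauge())
E
```

```text
(0.078, np.float64(180411.0)) (0.088, np.float64(186663.0)) (0.083, np.float64(183130.0)) (0.089, np.float64(184451.0))
```

```bash
python3 -m inch '[-1,0,0,0.2,1.2,-1,0,0,0.5,2.4,-1,0,0,0.7,3.6,-1,0,0,1,4.8,-1,0,0,1.2,6,-1,0,0,1.4,7]'
python3 - <<'E'
from h import *
o=sensors.get_obs();print(o["ft_torque"],o["joint_pos"][5]);print(gauge("g2"))
E
```

```text
clock: 14.7
eef_pos: [0.5514, 0.2032, 0.2016]
tool_rot: [-0.575, 0.818, -0.0, 0.004]
ft_force: [3.2, 4.7, 4.8]
grip_width: 0.0502
[ 0.79260727 -0.72852335  0.24405077] -0.8716067079009027
(0.085, np.float64(186293.0))
```

```bash
python3 -m inch '[-1,0,0,0.2,1,-1,0,0,0.4,2,-1,0,0,0.6,3]'
python3 - <<'E'
from h import *
o=sensors.get_obs();print(o["ft_torque"],o["joint_pos"][5]);print(gauge("g3",.004))
E
python3 -m inch '[-1,0,0,0.2,1,-1,0,0,0.4,2,-1,0,0,0.4,2]'
python3 - <<'E'
from h import *
o=sensors.get_obs();print(o["ft_torque"],o["joint_pos"][5]);print(gauge("g4",.004))
E
```

```text
clock: 15.05
eef_pos: [0.5517, 0.203, 0.201]
tool_rot: [-0.44, 0.898, -0.0, 0.004]
ft_force: [4.6, 4.3, 4.2]
grip_width: 0.0506
[ 0.63482272 -0.87157824  0.30569094] -0.5577741776955074
(0.086, np.float64(182353.0))
clock: 15.4
eef_pos: [0.5519, 0.2029, 0.2006]
tool_rot: [-0.344, 0.939, 0.0, 0.004]
ft_force: [4.4, 4.2, 2.9]
grip_width: 0.0505
[ 0.61299956 -0.85655502 -0.30238135] -0.3497730750160177
(0.085, np.float64(188688.0))
```

```bash
python3 - <<'E'
from h import *
c=snap("side","s13",(185,150,305,270),6)
E
```

```text
(no output)
```

View pics/s13.png

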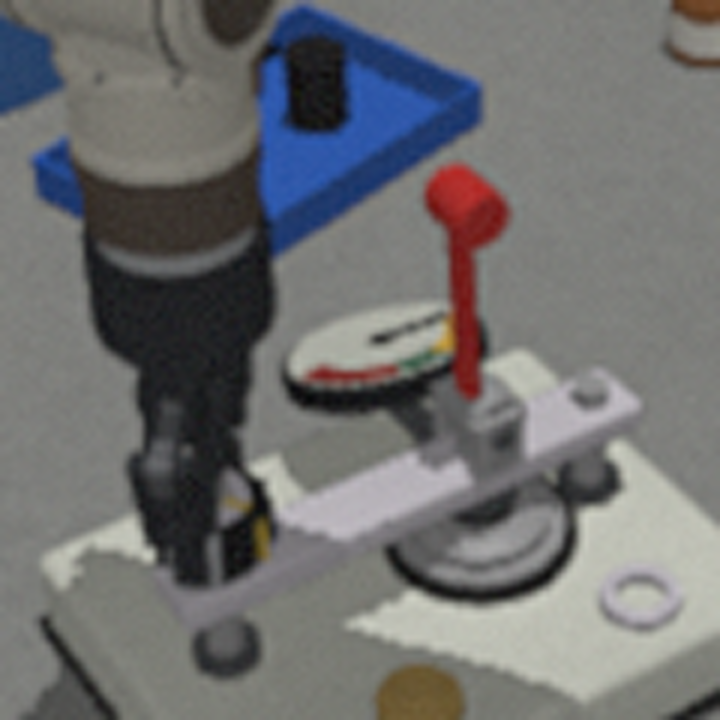

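View pics/g4r.png

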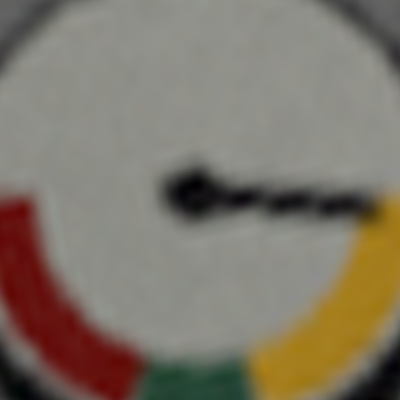

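```bash
python3 -m inch '[-1,0,0,0.2,1,-1,0,0,0.4,2,-1,0,0,0.4,2]'
cat > g.py <<'E'
import sys
from h import *
o=sensors.get_obs();print(np.round(o["ft_torque"],2),o["joint_pos"][5]);print(gauge(sys.argv[1],.0045))
E
python3 g.py g5
python3 -m inch '[-1,0,0,0.2,1,-1,0,0,0.4,2,-1,0,0,0.4,2]'
python3 g.py g6
```

```text
clock: 15.8
eef_pos: [0.552, 0.2027, 0.2002]
tool_rot: [-0.244, 0.97, 0.0, 0.004]
ft_force: [4.8, 3.3, 4.1]
grip_width: 0.0503
[ 0.44 -0.96 -0.34] -0.14036846160371827
(0.085, np.float64(177006.0))
clock: 16.15
eef_pos: [0.5521, 0.2025, 0.1998]
tool_rot: [-0.141, 0.99, 0.001, 0.004]
ft_force: [5.1, 2.6, 3.9]
grip_width: 0.0503
[ 0.31 -0.96 -0.29] 0.06908936224003934
(0.084, np.float64(176991.0))
```

```bash

python3 -m inch '[-1,0,0,0.2,1,-1,0,0,0.4,2,-1,0,0,0.4,2]'
python3 g.py g7
python3 -m inch '[-1,0,0,0.2,1,-1,0,0,0.4,2,-1,0,0,0.4,2]'
python3 g.py g8
```

```text
clock: 16.5
eef_pos: [0.5522, 0.2023, 0.1994]
tool_rot: [-0.037, 0.999, 0.001, 0.004]
ft_force: [4.7, 2.1, 4.2]
grip_width: 0.0501
[ 0.21 -0.9  -0.22] 0.2785209978339237
(0.083, np.float64(184396.0))
clock: 16.85
eef_pos: [0.5521, 0.202, 0.199]
tool_rot: [0.068, 0.998, 0.001, 0.004]
ft_force: [4.4, 2.6, 3.5]
grip_width: 0.0502
[ 0.   -0.91 -0.27] 0.4879260349069765
(0.197, np.float64(203921.0))
```

```bash
python3 g.py g9; python3 g.py g10
```

```text
[ 0.04 -0.84 -0.3 ] 0.4867645753047313
(0.199, np.float64(198291.0))
[ 0.02 -0.85 -0.28] 0.48649556593646537
(0.2, np.float64(203516.0))
```

View pics/g10r.png

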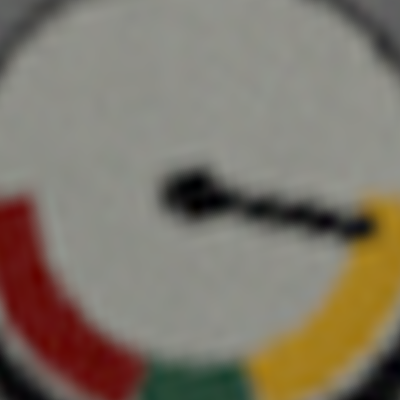

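```bash
python3 -m inch '[1,0,0,0,0,1,0,0,0,0,1,0,0,0,0,1,0,0,-45,0,1,0,0,-90,0,1,0,0,-135,0,1,0,0,-175,0,1,0,0,-175,0]'
python3 - <<'E'
from h import *
go(lever(1.6,.136)+[0,0,.12],-10)
c=snap("side","s14",(185,150,305,270),6)
c=snap("top","t14",(180,150,340,270),5)
print(gauge("g11",.0045))
print(proj("side",lever(1.6,.136)))
E
```

```text
clock: 17.8
eef_pos: [0.5507, 0.202, 0.3787]
tool_rot: [0.068, 0.998, 0.002, 0.005]
ft_force: [1.4, 0.3, -0.5]
grip_width: 0.0856
shift [   6.4 -137.3    2. ] turn -14.63 (full alt 15.37) cy 82.2 j [ 0.35  0.4   0.42  1.58 -0.    0.49] t 17.8
(0.196, np.float64(210334.0))
[262.99005442 183.91117933]
```

View pics/s14.png

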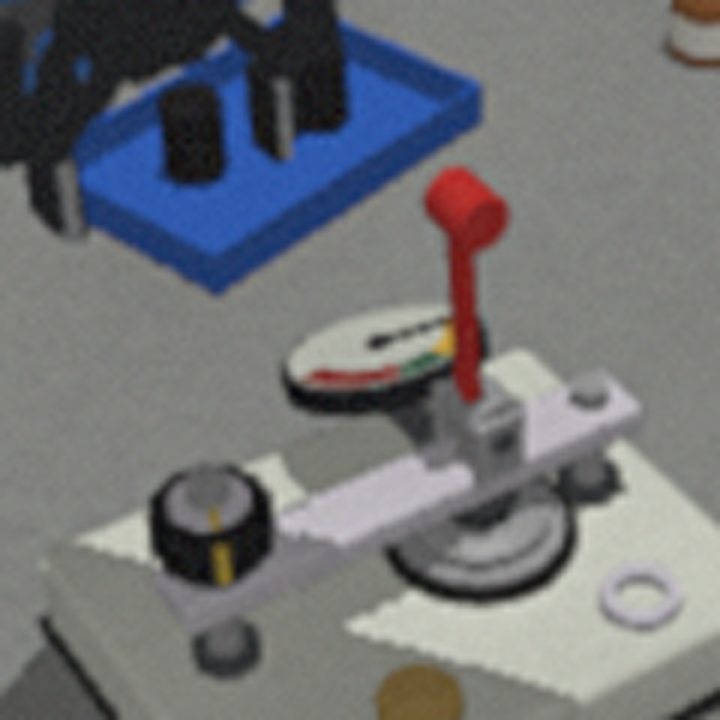

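View pics/t14.png

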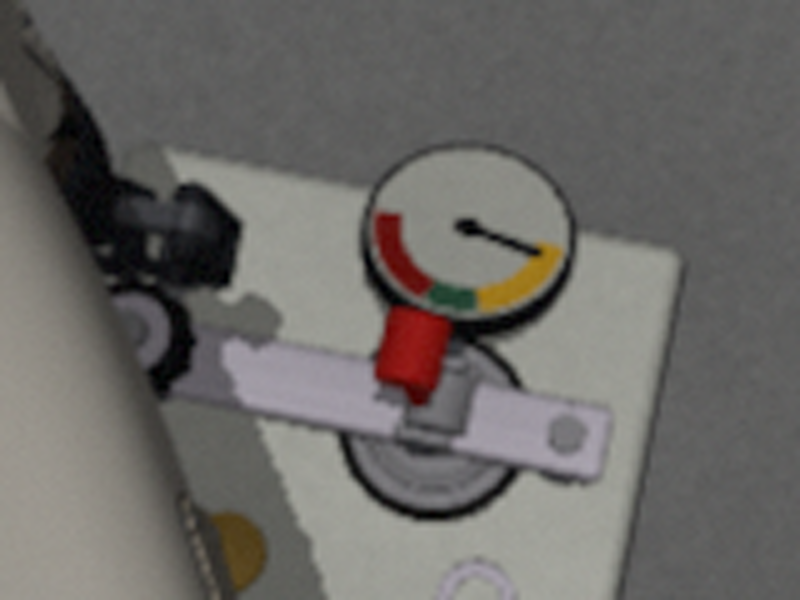

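```bash
python3 -m inch '[1,0,0,0,1.4,1,0,0,0,2.8,1,0,-40,0,4.2,1,0,-80,0,5.6,1,3,-110,0,7,1,6,-137,2,8.4,1,6,-137,2,9.8,1,6,-137,2,11.2]'
python3 - <<'E'
from h import *
go(lever(1.6,.136)+[0,0,.12],-10)
E
```

```text
clock: 18.75
eef_pos: [0.5236, 0.0653, 0.3675]
tool_rot: [0.612, 0.791, -0.002, -0.002]
ft_force: [0.7, 0.2, 0.3]
grip_width: 0.0857
shift [ 0.8  2.5 -8.5] turn 4.09 (full alt -25.91) cy 14.5 j [ 0.12  0.28  0.23  1.52 -0.    1.44] t 18.75
```

```bash
python3 -m inch '[1,0,2,0,1.4,1,0,2,0,2.8,1,1,2,0,4.1,1,1,2,0,4.1]'
python3 - <<'E'
from h import *
go(lever(1.6,.136)+[0,0,.054],-10)
c=snap("side","s15",(205,110,325,230),6)
E
```

```text
clock: 19.15
eef_pos: [0.5256, 0.068, 0.3675]
tool_rot: [0.764, 0.645, -0.002, -0.001]
ft_force: [0.7, -0.4, -0.1]
grip_width: 0.0856
shift [-1.1  0.7 57.5] turn 0.07 (full alt -29.93) cy -9.6 j [ 0.13  0.29  0.23  1.52 -0.    1.87] t 19.15
```

View pics/s15.png

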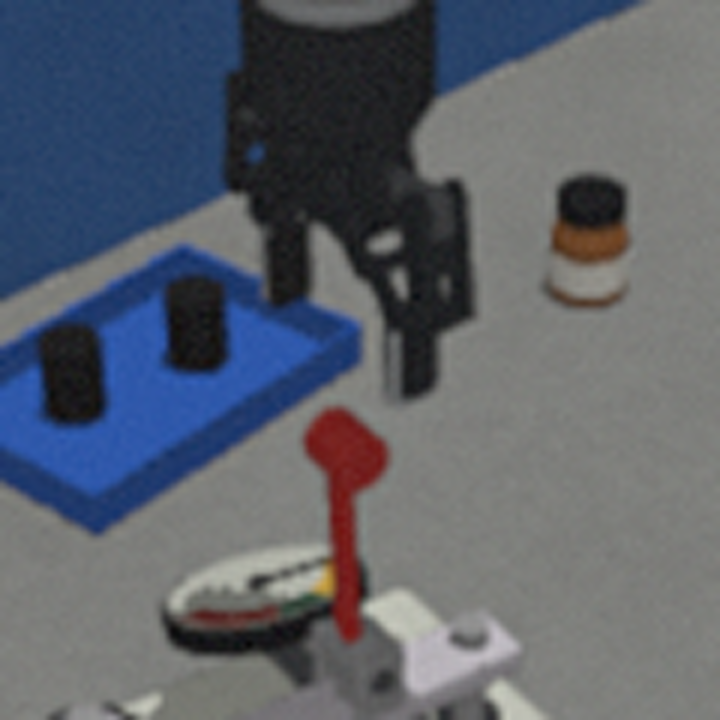

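```bash
python3 -m inch '[1,-2,0.7,30,0,1,-2,0.7,50,0,1,-2,0.7,57,0,-1,-2,0.7,57,0,-1,-2,0.7,57,0,-1,-2,0.7,57,0,-1,-2,0.7,57,0,-1,-2,0.7,57,0]'
python3 - <<'E'
from h import *
go(lever(1.6,.136)+[0,0,.054],-10)
print(go(lever(0,.136)+[0,0,.054],-10))
E
```

```text
clock: 20.0
eef_pos: [0.5268, 0.0662, 0.3142]
tool_rot: [0.764, 0.645, 0.001, 0.0]
ft_force: [-1.4, 0.1, 5.2]
grip_width: 0.0294
shift [ 0.4 -1.1  4.3] turn 0.06 (full alt -29.94) cy -9.6 j [0.12 0.3  0.11 1.38 0.   1.86] t 20.0
shift [-123.2   -2.1  124.1] turn 0.06 (full alt -29.94) cy -9.6 j [0.12 0.3  0.11 1.38 0.   1.86] t 20.0
None
```

```bash
python3 -m inch '[-1,-24,0,1.7,0,-1,-47,0,8,0,-1,-68,0,19,0,-1,-87,-0.5,34,0,-1,-102.5,-0.5,52,0,-1,-114,-1,73,0,-1,-121,-1,96,0,-1,-123.5,-1,118,0]'
python3 -m inch '[-1,0,0,2,0,-1,0,0,4,0,-1,0,0,4,0]'
python3 - <<'E'
from h import *
go(lever(0,.136)+[0,0,.054],-10)
c=snap("side","s16",(205,130,325,250),6)
print(gauge("g12",.005))
E
```

```text
clock: 20.8
eef_pos: [0.5045, -0.0579, 0.196]
tool_rot: [0.765, 0.644, -0.001, 0.002]
ft_force: [-1.8, -5.7, 9.7]
grip_width: 0.0294
clock: 21.1
eef_pos: [0.5045, -0.0578, 0.1914]
tool_rot: [0.765, 0.644, -0.002, 0.001]
ft_force: [-6.0, -7.0, 4.5]
grip_width: 0.0291
shift [ 2.8 -0.7  1.4] turn 0.03 (full alt -29.97) cy -9.8 j [-0.11  0.33 -0.17  1.06 -0.    1.63] t 21.1
(1.697, np.float64(197998.0))
```

View pics/s16.png

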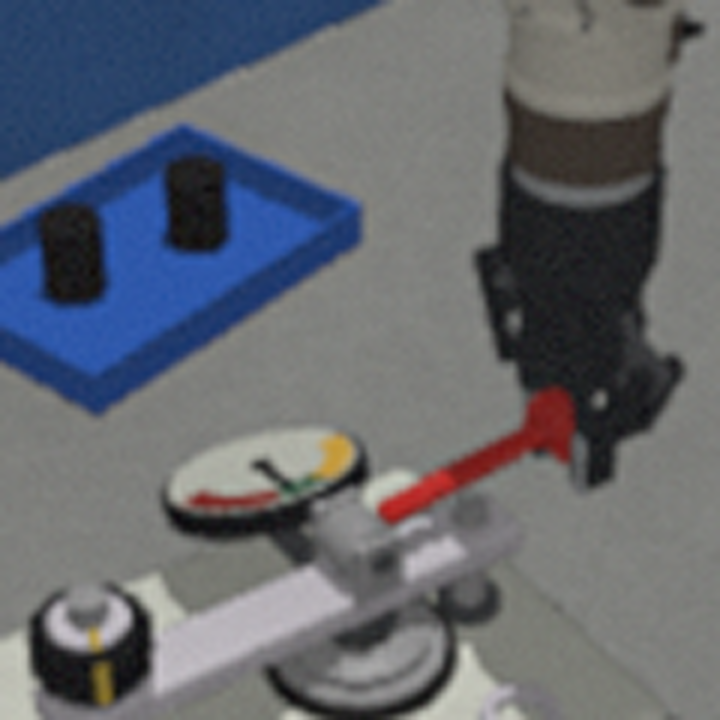

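View pics/g12r.png

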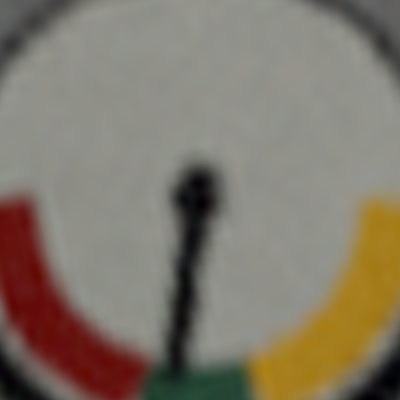

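```bash
python3 -m inch '[-1,0,0,3,0,-1,0,0,5,0,-1,0,0,5,0]'
python3 -m inch '[-1,0,0,3,0,-1,0,0,3,0]'
python3 - <<'E'
from h import *
print(gauge("g13",.006))
E
```

```text
clock: 21.5
eef_pos: [0.5045, -0.0577, 0.1867]
tool_rot: [0.765, 0.644, -0.002, 0.001]
ft_force: [-8.7, -8.6, 8.2]
grip_width: 0.0292
clock: 21.7
eef_pos: [0.5046, -0.0574, 0.1835]
tool_rot: [0.765, 0.645, -0.001, 0.001]
ft_force: [-8.0, -6.3, 4.7]
grip_width: 0.0288
(1.672, np.float64(192565.0))
```

```bash
python3 - <<'E'
from h import *
c=snap("side","s17",(245,170,325,250),9)
for a in(0,.05,.1):print(proj("side",lever(a,.136)))
E
```

```text
[298.79959005 203.24263349]
[298.84023796 201.65649911]
[298.79949686 200.09951175]
```

View pics/s17.png

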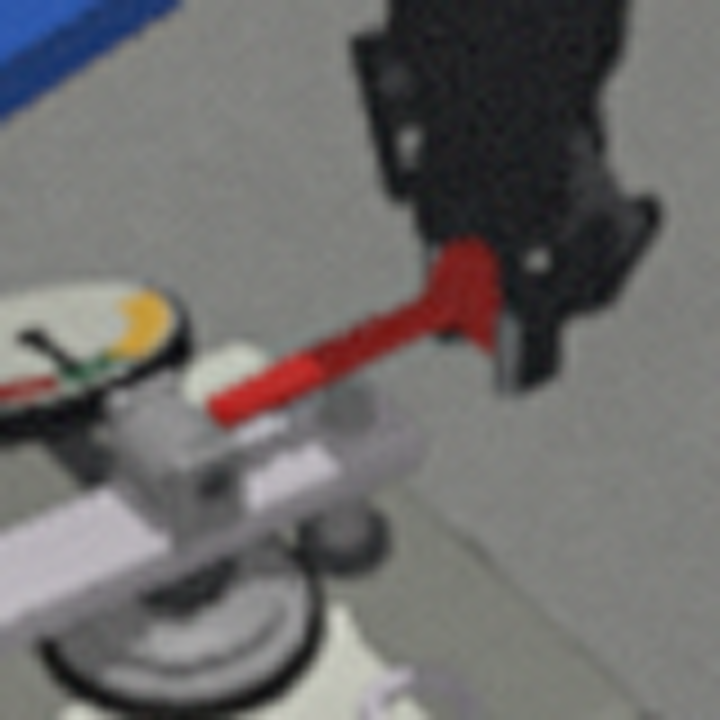

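```bash
python3 -m inch '[1,2,0,-3,0,1,2,0,-3,0,1,2,0,-3,0,1,2,0,-3,0,1,2,0,-45,0,1,2,0,-75,0,1,2,0,-75,0]'
python3 - <<'E'
from h import *
c=snap("side","s18",(245,150,325,250),6)
c=snap("side","s18b",(285,185,315,215),16)
print(gauge("g14",.006))
E
```

```text
clock: 22.5
eef_pos: [0.508, -0.0537, 0.2624]
tool_rot: [0.764, 0.645, 0.003, 0.003]
ft_force: [0.9, -0.5, 0.7]
grip_width: 0.0855
(1.653, np.float64(204910.0))
```

View pics/s18.png

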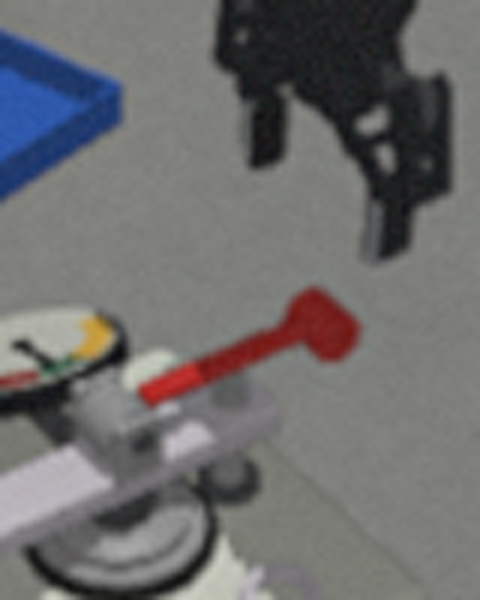

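View pics/s18b.png

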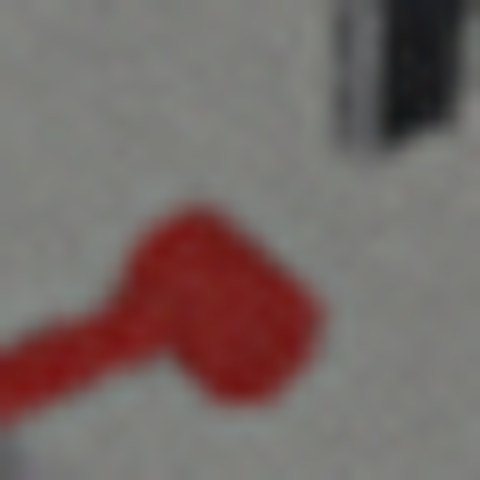

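View pics/g14r.png

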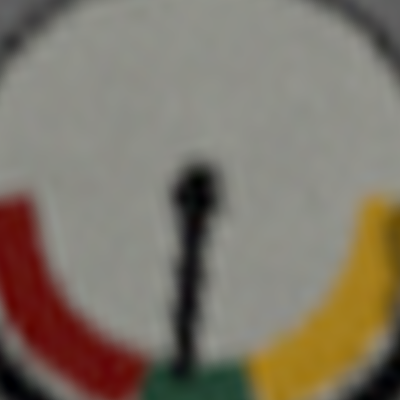

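```bash
python3 -m inch '[-1,0,0,-10,0,-1,0,0,-10,0,-1,0,0,-10,0,-1,0,0,-10,0,-1,0,0,-10,0,-1,0,0,-10,0]'
python3 - <<'E'
from h import *
go(lever(0,.136)+[0,0,.014+.078],-10)
print(gauge("g15",.006))
E
```

```text
clock: 23.25
eef_pos: [0.5053, -0.0536, 0.2676]
tool_rot: [0.764, 0.645, -0.0, -0.0]
ft_force: [0.8, -0.1, 0.2]
grip_width: 0.0001
shift [-1.4 -0.7 39.6] turn 0.06 (full alt -29.94) cy -9.6 j [-0.11  0.28 -0.04  1.25  0.    1.63] t 23.25
(1.654, np.float64(206253.0))
```

```bash
python3 -m inch '[-1,-1.4,0,20,0,-1,-1.4,0,35,0,-1,-1.4,0,40,0,-1,-1.4,0,43,0]'
python3 -m inch '[-1,0,0,2,0,-1,0,0,3,0]'
python3 -m inch '[-1,0,0,2,0,-1,0,0,3,0]'
```

```text
clock: 23.7
eef_pos: [0.505, -0.055, 0.2244]
tool_rot: [0.764, 0.645, -0.0, -0.0]
ft_force: [0.2, -0.5, 0.0]
grip_width: 0.0002
clock: 23.9
eef_pos: [0.5055, -0.055, 0.2224]
tool_rot: [0.764, 0.645, 0.0, 0.0]
ft_force: [-0.9, -0.2, 3.6]
grip_width: 0.0001
clock: 24.1
eef_pos: [0.5057, -0.0551, 0.2218]
tool_rot: [0.764, 0.645, 0.001, 0.001]
ft_force: [-8.5, 1.0, 18.9]
grip_width: 0.0003
```

```bash
python3 -m inch '[-1,0,0,-40,0,-1,0,0,-80,0,-1,-40,0,-110,0,-1,-80,0,-120,0,-1,-120,0,-120,0,-1,-150,0,-120,0,-1,-150,0,-120,0]'
python3 - <<'E'
from h import *
c=snap("side","s19",(185,150,325,270),5)
c=snap("top","t19",(120,150,340,310),3)
snap("top","t19f")
print(gauge("g16",.006))
E
```

```text
clock: 24.8
eef_pos: [0.4796, -0.2061, 0.3394]
tool_rot: [0.766, 0.643, -0.0, 0.001]
ft_force: [0.8, 1.2, -0.0]
grip_width: -0.0002
(1.653, np.float64(191396.0))
```

View pics/s19.png

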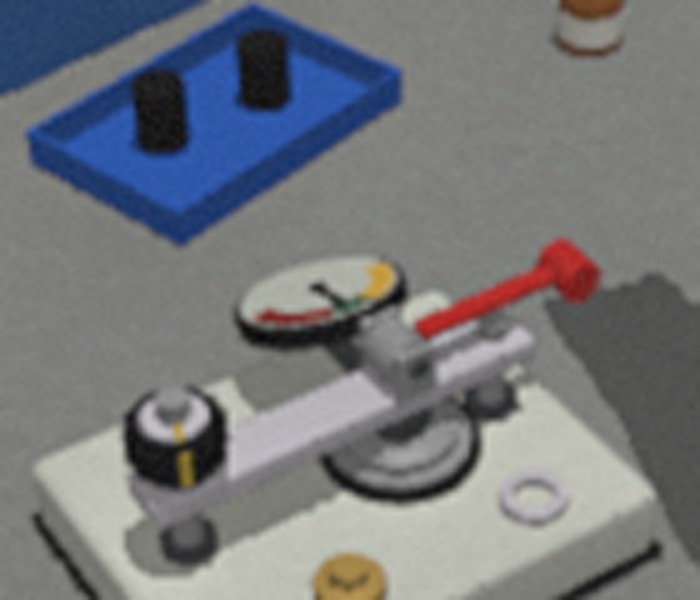

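View pics/t19f.png

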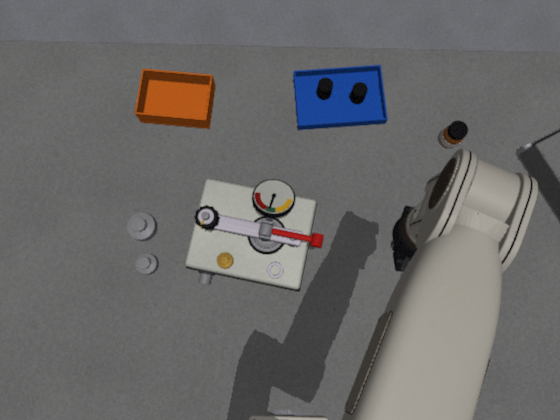

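View pics/g16.png

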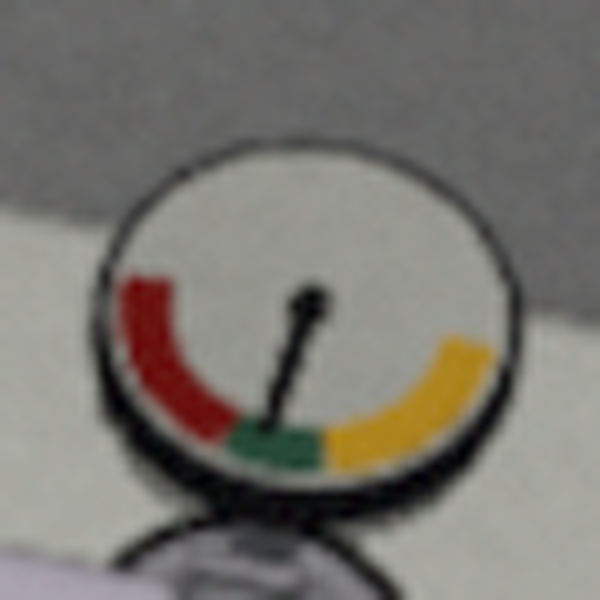

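```bash
python3 - <<'E'
from workcell import order
print(order.job_done())
E
```

```text
the job is handed in; nothing more can be done
None
```

The clamp is tightened and the job is handed in. The lever is fully closed and the dial pointer rests in the green band.

**What I did:**
- **Opening:** the first swing left the lever about 0.08 rad short of open. I pushed it on to its stop before touching the nut; it stopped moving as the push force rose to about 17 N.
- **Nut:** I turned it clockwise about 3.1 rad in one grasp, only while the lever was open. I stopped when the pointer had moved about 0.11 rad off zero.
- **Closing:** I swung the lever down and let go. I then pressed it gently from above, and it held still at about 19 N.

**Last checks (about 25 s on the clock):**
- **Pointer:** it reads about 1.57 rad, inside the green band of 1.2 to 1.8. It held steady after I let go of the lever, at 1.65 raw less the 0.085 zero offset. It is slightly above the 1.51 I predicted from the open reading.
- **Lever:** the image position and the height of contact both match fully closed, to within about 0.03 rad.
- **Loose things:** in the last top view, the two steel masses, the brass mass and the ring are where they started. The spanner was hidden under the arm in that view, so I could not check it, but the arm never went near it.
- **Robot:** it stands clear of everything and touches nothing.

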